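Seat the filter retaining plate on its pin and hold it down

ROBOT

A 7-joint arm with a two-finger parallel gripper is mounted at the origin on a cart in front of the work surface, level with it; the furniture and walls round the work are solid. World frame = base frame: x ahead of the robot, y to its left, z up, the work surface at z = 0. Lengths are in m, angles in rad, forces in N, time in s.
With the tool pointing down it reaches from about 0.4 to 0.85 m from the base axis. Payload 10.4 kg.
Tool frame: the origin (TCP) lies between the finger pads; the fingertips stand 14 mm ahead of it and the grasp point (between the pads) lies 5 mm behind it (r.finger_overhang is the z of the fingertips in the tool frame, in m); z points along the fingers, y is the line along which they close (so a half turn about z gives the same grasp; the last joint's range is limited). The gripper opens to 87 mm and grips with 3 to 60 N. Pads are 19 mm wide; open, the fingers measure 117 mm over their backs; the gripper's body (75 mm by 190 mm) begins 51 mm behind the grasp point.
Start: joints at [-1.291, 0.332, -0.065, 1.46, 0.022, 1.35, -0.088], TCP at [0.186, 0.597, 0.237] pointing down, gripper open.
Joint ranges: [-2.6, 2.6], [-0.5, 2.12], [-1.47, 1.34], [0.16, 2.42], [-1.27, 4.41], [0.06, 2.06], [-2.6, 2.6]. Speed limits (rad/s): [2.22, 2.22, 2.79, 2.79, 3.14, 3.14, 3.14].

INTERFACE

Orientations are given as a unit quaternion [x, y, z, w].
In Python, from bench import r, optics gives the robot as it stands.
- The arm moves only by the shell command python3 -m pendant 'ROWS' [FORCE]. ROWS is JSON, a list of rows, each a list of 7 numbers: the closure, from -1 (fully open) to 1 (shut), then the shift along the tool's x, y, z scaled (see below), then the turn, a rotation vector about the tool's x, y, z scaled (see below). In form: [[grip, x, y, z, rx, ry, rz], ...]. A call has 1 to 8 rows; each row is the pose to reach, as a shift and turn from the pose commanded when the call began, along the tool's axes at that moment; what a row does not reach only later rows make up. The controller multiplies each number of a shift by 0.3 m and each number of a turn by 120 degrees. A row lasts 1/8 s, in which the tool goes at most 62.5 mm and 10.7 degrees, less where a joint would pass 70% of its speed; a pose out of reach is approached as far as the arm can. A call with a number of a shift or a turn outside -1 to 1 is refused whole. A call with a gripper value outside its range is refused whole. The fingers move at their own pace and stop on an object; FORCE is the grip in N (left out, the last holds). Time passes only in rows, so rows that repeat a pose let the fingers close. It gives the time, the measured TCP pose, the force, the opening and the grip force at its end, in the units of the state.
- r.read_state(): the state, without advancing time (a new reading comes with each control period).
- optics.camera(name): name is "side" or "top"; returns a dict with "pixels" (400x640x3 uint8, red, green, blue), "vfov" (degrees; the focal length in pixels is half the picture's height over the tangent of half this angle, whatever the lens; pixels are square), "cx", "cy" (the principal point, pixels), "rvec" (rotation vector, rad) and "tvec" (3), from world to camera coordinates, as OpenCV has them. Camera axes: x right, y down, z forward; pixel columns grow to the right and rows downward; lengths in m; the calibration is good to about 2 mm. A picture is of the moment at which its call begins. There is no depth.
- r.close_job(): hands the job in; it is judged then, once.
The state is a dict: "time": time; "joint_positions": joint angles; "joint_vel": joint speeds; "joint_torque": joint torques, N m; "ee_pos": TCP position; "eef_rot": TCP orientation; "ft_force": force on the tool from outside, world axes, zero at the start; "torque": the same for the moment, N m; "width": finger opening in m; "grip_force": force on a finger pad.
Only numpy, scipy, OpenCV 4.12 (cv2) and the standard library are available. Lean on these libraries where they do the work, as an engineer would, in place of code of your own. Each camera call takes 0.05 s, during which the arm holds its last target. There are 200 camera calls.

TASK

Take the round perforated retaining plate by its blue grip and lay it over the filter in the upturned container lid. The plate hides the locating pin, so feel for it: rest the plate lightly on the pin and slide it about until it drops on, then press it straight down against the sprung seal ring until the ring is pushed well in, to or nearly to its stop, without forcing it. Finish still gripping the plate and pressing it down, so that a colleague can swing the two catches over its rim; leave the kidney dish, the green cup and the blue marker where they are.

Things in the scene. Friction and masses are not known exactly. Their poses are not given: they have to be found in the camera images.
- plate: loose round perforated steel retaining plate, diameter 100 mm, about 0.2 to 0.33 kg, standing level on the lower edge of its 4 mm thick skirt; origin at the centre of that lower edge (z = 0), z up. Perforated face at z = 7 to 10 mm; in the middle a steel hub, diameter 32 mm, from z = 1 mm (flat underside) to 19 mm, and on it the blue grip
- grip (a point): middle of the blue plastic grip, on the plate's axis, 34 mm above the plate's origin; axes as the plate's. The grip is 52 mm long along x, 14 mm thick along y, and reaches from z = 22 to 46 mm above the plate's origin; take it from above, across the 14 mm
- lid: aluminium lid of a sterilising container, upside down, fixed on the table: a shallow pan 200 mm (x) by 172 mm (y), walls with rolled rim up to 23 mm; origin under its middle at table level, z up. Floor at z = 4 mm, white filter disc to 5 mm, seal ring round it. Two steel turn-catches, swung open, stand 80 mm from the middle along +x and -x, up to z = 27 mm; not to be operated
- field_centre (a point): the lid's middle, 14 mm above the table; axes as the lid's. The steel locating pin stands NEAR it on a screwed foot (diameter 28 mm, 2 mm thick): up to 5 mm off along the lid's x and up to 5 mm off along its y, where exactly is not given, look or feel. Pin: diameter 8 mm, conical nose 3 mm high narrowing to 3.6 mm, top 22 mm above the table; the socket has 1 mm play round it
- seal (a joint): grey-blue silicone seal ring in the lid, 76 mm inside and 116 mm outside diameter, top 14 mm above the table when free; value in m: 0 free, grows as it is pushed straight down, stop at 0.005. Sprung: about 2 N to start it, 10 N at 0.003, 14 N at the stop (plate's weight included)
- kidney_dish: bystander: kidney dish, 56 x 148 x 33 mm (long along its y), origin under its centre
- green_cup: bystander: green plastic cup with a few tip caps in it, diameter 49 mm, 43 mm high, origin under its centre
- blue_marker: bystander: white marker pen with a blue cap, 11 x 135 x 12 mm (long along its y), origin under its centre
- socket (a point): centre of the mouth of the hub's blind socket, on the plate's axis, 1 mm above the plate's origin, open downwards; diameter 10 mm, 14 mm deep. A level plate whose hub rests on the pin's top has its origin 21 mm above the table; dropped on the pin, resting on the free seal ring, 14 mm; pressed fully down, 9 mm

How it is judged:
On the way, in this order (a step that is already met when the one before it is completed fails the run):
1. the plate is lifted clear of the table in the gripper (height (world z) of plate above 0.035 m and contact force between the fingers and plate above 1 N), for 0.2 s.
2. the plate has dropped onto the pin: level, over the middle of the lid, its skirt down on the seal ring (z of plate in the frame of lid below 0.0155 m and horizontal distance between plate and field_centre below 0.0095 m and angle between plate's own z axis and vertical below 0.07 rad), for 0.2 s.
At the end, for the whole second after the job is handed in: The plate sits level (within 0.05 rad) on the pin, its middle within 9.5 mm of the lid's middle and its origin less than 11.8 mm above the lid's underside; the seal ring is held pushed in by more than 3 mm (of 5) with more than 6 N, the plate is at rest, and the fingers still hold it (value of joint seal above 0.003 m and z of plate in the frame of lid below 0.0118 m and horizontal distance between plate and field_centre below 0.0095 m and angle between plate's own z axis and vertical below 0.05 rad and contact force between the fingers and plate above 2 N and contact force between plate and lid above 6 N and linear speed of plate below 0.02 m/s); the arm keeps its last pose, push and grip.
It fails at once if the plate is forced onto the lid with more than 60 N (contact force between plate and lid above 60 N).
It fails at once if the kidney dish is pushed away (30 mm) (distance of kidney_dish from where it was at the start of the episode above 0.03 m).
It fails at once if the green cup is pushed away (30 mm) or tipped (distance of green_cup from where it was at the start of the episode above 0.03 m or angle between green_cup's own z axis and vertical above 0.5 rad).
It fails at once if the blue marker is pushed away (30 mm) (distance of blue_marker from where it was at the start of the episode above 0.03 m).
It also fails if it takes over 56 s, if anything falls off the work surface, if the arm or the gripper's body presses on something with over 40 N, if the wrist force passes 120 N, or if a joint passes its speed limit or range.

## Working session

There is one attempt and no reset: what is moved stays moved. The work goes in short steps, Python scripts to look and compute and a shell command to move; the robot and the scene stay as the last step left them, time stands still between calls to the robot, and variables do not carry over. Pictures are saved under pics/ and viewed, at most 10 in all, crops included, and the job is handed in when it is done.

```bash
mkdir -p pics; ls
python3 - <<'E'
from bench import r, optics
import cv2, numpy as np
for n in ("top","side"):
    c=optics.camera(n); cv2.imwrite(f"pics/{n}0.png",c["pixels"][:,:,::-1]); np.save(n+".npy",c["pixels"])
    print(n,{k:v for k,v in c.items() if k!="pixels"})
s=r.read_state(); print({k:np.round(v,4) for k,v in s.items()}, r.finger_overhang)
E
```

```text
pics
top {'vfov': 54.25129560781239, 'cx': 315.71637916172784, 'cy': 197.21865217242188, 'rvec': array([ 2.19845153, -2.16367158,  0.05749301]), 'tvec': array([0.05683291, 0.53039621, 0.86189124])}
side {'vfov': 56.78360990719612, 'cx': 318.176256901036, 'cy': 199.58200290766155, 'rvec': array([ 0.2821764 , -2.5180826 ,  1.61467264]), 'tvec': array([0.54614577, 0.08323852, 0.82149674])}
{'time': np.float64(0.1), 'joint_positions': array([-1.2906,  0.3328, -0.0647,  1.4608,  0.0216,  1.3499, -0.0885]), 'joint_vel': array([-0.0029, -0.0014,  0.0002, -0.0026,  0.0007, -0.0012, -0.0005]), 'joint_torque': array([ 1.40000e-03, -6.24540e+01,  2.51000e-02, -3.90718e+01,
       -6.12000e-02,  3.67000e-02,  1.00000e-04]), 'ee_pos': array([0.1863, 0.5963, 0.2358]), 'eef_rot': array([ 1.508e-01,  9.886e-01, -6.000e-04, -1.000e-04]), 'ft_force': array([-0.029 ,  0.4927, -0.1176]), 'torque': array([-0.0464, -0.0311,  0.0083]), 'grip_force': np.float64(0.0), 'width': np.float64(0.087)} 0.014
```

View pics/top0.png

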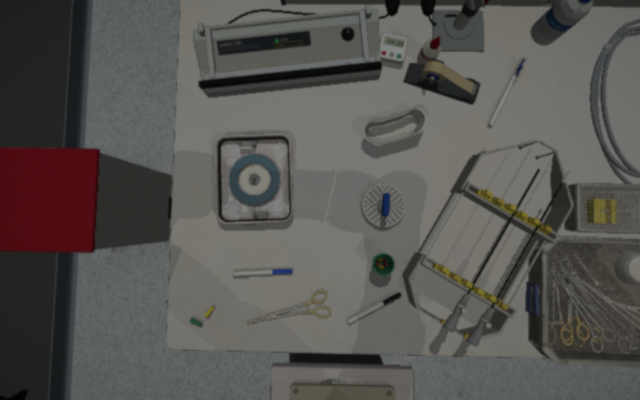

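View pics/side0.png

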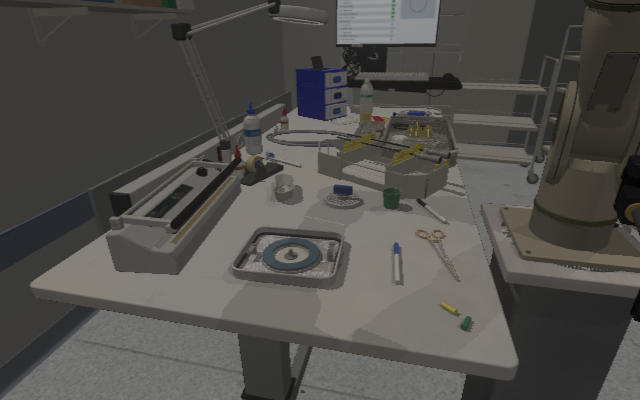

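Top view: plate at about (384,205) with the blue grip upright in the image, lid at (254,178) with the ring and pin near (254,180), cup (383,264), dish (395,125), marker (263,271). The side view shows the same with the pin at (291,254).

```bash
cat > h.py <<'E'
import cv2, numpy as np
from bench import r, optics
def cal(c):
    f=200/np.tan(np.radians(c["vfov"])/2)
    return np.array([[f,0,c["cx"]],[0,f,c["cy"]],[0,0,1]]), cv2.Rodrigues(c["rvec"])[0], c["tvec"]
def ray(c,uv):
    K,R,t=cal(c); return -R.T@t, R.T@np.linalg.inv(K)@np.array([uv[0],uv[1],1.])
def onz(c,uv,z):
    o,d=ray(c,uv); return (o+d*(z-o[2])/d[2])[:2]
def proj(c,p):
    K,R,t=cal(c); return cv2.projectPoints(np.array([p],float),R,t,K,None)[0].ravel()
def tri(c1,u1,c2,u2):
    A=[];b=[]
    for c,u in((c1,u1),(c2,u2)):
        o,d=ray(c,u); d/=np.linalg.norm(d); P=np.eye(3)-np.outer(d,d); A.append(P); b.append(P@o)
    return np.linalg.lstsq(np.vstack(A),np.hstack(b),rcond=None)[0]
def blue(im,box):
    x0,y0,x1,y1=box; m=np.zeros(im.shape[:2],np.uint8)
    h=cv2.cvtColor(im,cv2.COLOR_RGB2HSV)[y0:y1,x0:x1]
    m[y0:y1,x0:x1]=cv2.inRange(h,(100,130,40),(130,255,255)); return m
E
python3 - <<'E'
from h import *
T=optics.camera("top"); S=optics.camera("side")
print("origin px",proj(T,[0,0,0]),"tcp px",proj(T,[.186,.597,.237]))
m=blue(T["pixels"],(365,185,405,225)); cs=max(cv2.findContours(m,0,1)[0],key=cv2.contourArea)
q=cv2.minAreaRect(cs); print(q)
bx=np.array([onz(T,p,.046) for p in cv2.boxPoints(q)]); print(bx.round(4), bx.mean(0))
ms=blue(S["pixels"],(325,178,362,200)); M=cv2.moments(ms); sc=(M["m10"]/M["m00"],M["m01"]/M["m00"])
M=cv2.moments(m); tc=(M["m10"]/M["m00"],M["m01"]/M["m00"]); print("tri grip",tri(T,tc,S,sc).round(4))
# plate by disc/ ring colour
hs=cv2.cvtColor(T["pixels"],cv2.COLOR_RGB2HSV)
print(hs[180,235],hs[180,254],hs[180,250],hs[160,254])
a=cv2.resize(T["pixels"][125:235,205:300],None,fx=6,fy=5.45,interpolation=cv2.INTER_CUBIC)[:,:,::-1]
b=cv2.resize(S["pixels"][222:290,228:352],None,fx=6,fy=6,interpolation=cv2.INTER_CUBIC)[:,:,::-1]
cv2.imwrite("pics/lt.png",a*1); cv2.imwrite("pics/ls.png",b)
E
```

```text
origin px [341.45947923 437.46751942] tcp px [-10.60000555 390.48112003]
((385.0, 204.5), (21.0, 6.0), 90.0)
[[ 0.5368 -0.0794]
 [ 0.537  -0.0924]
 [ 0.4913 -0.0926]
 [ 0.4911 -0.0796]] [ 0.51408003 -0.08599582]
tri grip [ 0.5147 -0.0869  0.045 ]
[99 75 71] [45 10 50] [30  6 80] [99 77 80]
```

View pics/lt.png

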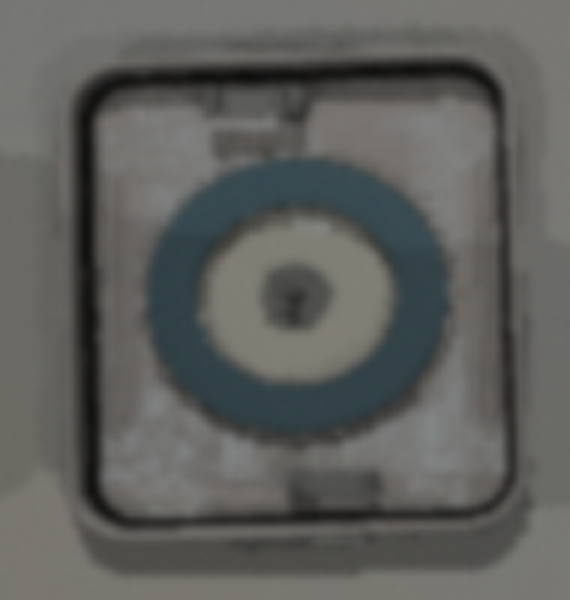

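View pics/ls.png

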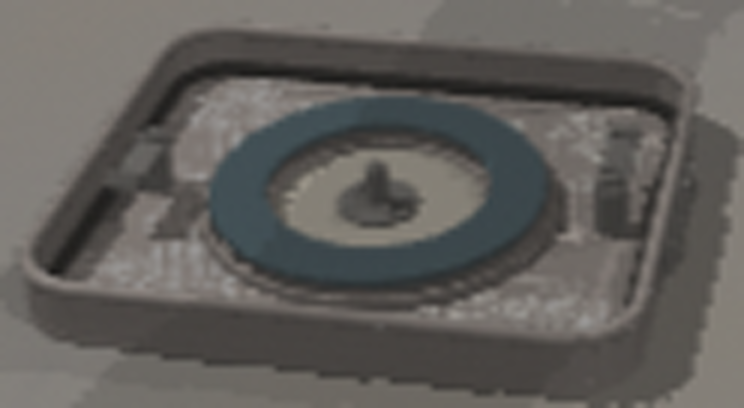

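Run:
```python
from h import *
T=optics.camera("top"); S=optics.camera("side")
m=blue(T["pixels"],(365,185,405,225)); ys,xs=np.nonzero(m)
P=np.array([onz(T,(x,y),.046) for x,y in zip(xs,ys)]); w,v=np.linalg.eigh(np.cov(P.T)); print("axis",v[:,1],np.degrees(np.arctan2(v[1,1],v[0,1])),P.mean(0))
def ring(c,box):
    x0,y0,x1,y1=box; h=cv2.cvtColor(c["pixels"],cv2.COLOR_RGB2HSV)[y0:y1,x0:x1]
    k=cv2.inRange(h,(93,50,40),(115,255,255)); cs=max(cv2.findContours(k,0,1)[0],key=cv2.contourArea)
    pts=np.array([onz(c,p[0]+[x0,y0],.014) for p in cs],np.float32); e=cv2.fitEllipse(pts*1000); print("ring",e,len(pts))
ring(T,(215,130,295,225)); ring(S,(240,230,340,278))
```

```text
axis [-0.99745523  0.07129558] 175.91159550481407 [ 0.51348339 -0.08688491]
ring ((569.6612548828125, 206.50094604492188), (110.13521575927734, 110.7439956665039), 80.38536834716797) 137
ring ((570.854248046875, 207.69212341308594), (106.06486511230469, 109.97857666015625), 110.64000701904297) 128
```

The top crop shows the foot at crop (296,295), in the ring slightly above its centre; the side crop shows the foot at (378,204) and pin top near (377,163).

Run:
```python
from h import *
T=optics.camera("top"); S=optics.camera("side")
for c,n,ctr,(hw,hh) in ((T,"top",(254,179),(9,9)),(S,"side",(291,256),(9,5))):
    im=cv2.resize(c["pixels"],None,fx=6,fy=6,interpolation=cv2.INTER_CUBIC)
    h=cv2.cvtColor(im,cv2.COLOR_RGB2HSV); g=cv2.cvtColor(im,cv2.COLOR_RGB2GRAY)
    x,y=ctr; sub=g[(y-hh)*6:(y+hh)*6,(x-hw)*6:(x+hw)*6]
    t,k=cv2.threshold(cv2.GaussianBlur(sub,(5,5),0),0,255,cv2.THRESH_BINARY_INV+cv2.THRESH_OTSU)
    cs=max(cv2.findContours(k,0,1)[0],key=cv2.contourArea)
    pts=np.array([onz(c,(p[0]+[(x-hw)*6,(y-hh)*6]+.5)/6-.5,.007) for p in cs],np.float32)*1000
    print(n,t,cv2.fitEllipse(pts),cv2.minEnclosingCircle(pts))
tp=(296.5/6-.5+205,295.5/5.4545-.5+125); sp=(377.5/6-.5+228,163.5/6-.5+222)
print(onz(T,tp,.007),onz(S,sp,.022),onz(S,(378.5/6-.5+228,204.5/6-.5+222),.007))
```

```text
top 99.0 ((569.7241821289062, 208.16738891601562), (26.12632179260254, 28.25669288635254), 85.31754302978516) ((569.5159301757812, 208.52032470703125), 14.380457878112793)
side 99.0 ((570.0994873046875, 207.34814453125), (27.001230239868164, 33.06550216674805), 24.390371322631836) ((570.43603515625, 206.36532592773438), 17.498872756958008)
[0.57057683 0.20789726] [0.57008766 0.20662378] [0.56977622 0.20876648]
```

```bash
python3 -m pendant '[[-1,-0.08,-0.08,0,0,0,0],[-1,-0.2,-0.21,0,0,0,0],[-1,-0.32,-0.34,0,0,0,0],[-1,-0.44,-0.47,0,0,0,0],[-1,-0.56,-0.60,0,0,0,0],[-1,-0.68,-0.73,0,0,0,0],[-1,-0.80,-0.86,0,0,0,0],[-1,-0.86,-0.923,0,0,0,0]]'
python3 -c "
from h import *
for n in('top','side'):
  c=optics.camera(n);K,R,t=cal(c);print(n,-R.T@t)
  if n=='top': print(onz(c,(100,200),0),onz(c,(100,200),.5))"
```

```text
time: 1.4
ee_pos: [0.3512, 0.2528, 0.2369]
eef_rot: [0.152, 0.988, 0.0, 0.0]
ft_force: [-0.3, 0.1, -0.1]
width: 0.087
grip_force: 0.0
top [0.4712431  0.05287491 0.89584642]
[0.5164121  0.56491949] [0.49120186 0.27913134]
side [0.36180509 0.81771032 0.42486195]
```

```bash
python3 -m pendant '[[-1,-0.08,-0.08,0,0,0,0],[-1,-0.2,-0.21,0,0,0,0],[-1,-0.32,-0.34,0,0,0,0],[-1,-0.44,-0.47,0,0,0,0],[-1,-0.56,-0.60,0,0,0,-0.05],[-1,-0.68,-0.73,0,0,0,-0.11],[-1,-0.80,-0.86,0,0,0,-0.11],[-1,-0.86,-0.923,0,0,0,-0.11]]'
python3 - <<'E'
from h import *
from scipy.spatial.transform import Rotation as R
s=r.read_state();M=R.from_quat(s["eef_rot"]).as_matrix();print(M.round(3))
T=optics.camera("top");cv2.imwrite("pics/t2.png",T["pixels"][:,:,::-1])
E
```

```text
time: 2.5
ee_pos: [0.5147, -0.0876, 0.2367]
eef_rot: [0.037, 0.999, -0.0, 0.0]
ft_force: [-0.5, 1.2, -1.0]
width: 0.0872
grip_force: 0.0
[[-0.997  0.074  0.001]
 [ 0.074  0.997 -0.001]
 [-0.001 -0.001 -1.   ]]
```

```bash
python3 -m pendant '[[-1,0,0,0.1,0,0,0],[-1,0,0,0.28,0,0,0],[-1,0,0,0.44,0,0,0],[-1,0,0,0.56,0,0,0],[-1,0,0,0.63,0,0,0],[-1,0,0,0.66,0,0,0],[-1,0,0,0.669,0,0,0],[-1,0,0,0.669,0,0,0]]' 45; python3 -m pendant '[[1,0,0,0,0,0,0],[1,0,0,0,0,0,0],[1,0,0,0,0,0,0],[1,0,0,0,0,0,0],[1,0,0,0,0,0,0],[1,0,0,0,0,0,0]]' 45
```

```text
time: 3.55
ee_pos: [0.5143, -0.0856, 0.0365]
eef_rot: [0.036, 0.999, 0.0, 0.001]
ft_force: [-0.3, -0.8, 0.0]
width: 0.0868
grip_force: 0.0
time: 4.3
ee_pos: [0.5137, -0.0859, 0.0358]
eef_rot: [0.036, 0.999, 0.0, -0.0]
ft_force: [-0.5, -0.9, 1.4]
width: 0.0348
grip_force: 0.0
```

```bash
python3 -m pendant '[[1,0,0,0,0,0,0],[1,0,0,0,0,0,0],[1,0,0,0,0,0,0],[1,0,0,0,0,0,0],[1,0,0,0,0,0,0],[1,0,0,0,0,0,0]]' 45;python3 -m pendant '[[1,0,0,-0.02,0,0,0],[1,0,0,-0.1,0,0,0],[1,0,0,-0.2,0,0,0],[1,0,0,-0.26,0,0,0],[1,0,0,-0.26,0,0,0],[1,0,0,-0.26,0,0,0]]'; python3 -c "
from h import *
for n in('top','side'):
  c=optics.camera(n);cv2.imwrite('pics/g_%s.png'%n,c['pixels'][:,:,::-1])"
```

```text
time: 5.05
ee_pos: [0.5137, -0.0859, 0.0358]
eef_rot: [0.036, 0.999, 0.0, -0.0]
ft_force: [-0.4, -2.1, -0.7]
width: 0.0136
grip_force: 45.0
time: 5.8
ee_pos: [0.5132, -0.0855, 0.1129]
eef_rot: [0.036, 0.999, 0.0, -0.001]
ft_force: [-0.1, 0.9, -3.2]
width: 0.0139
grip_force: 45.0
```

View pics/g_side.png

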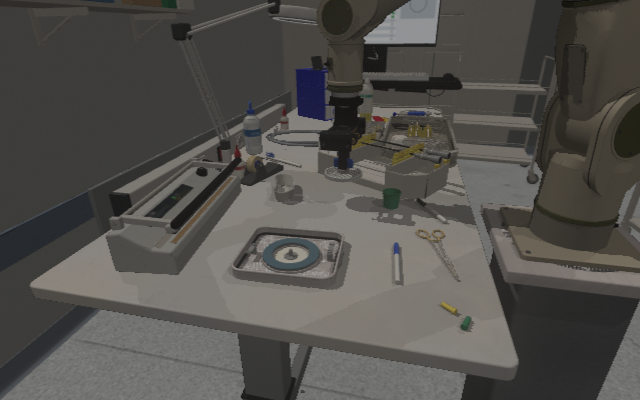

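The side view shows the plate held level at the gripper (343,172), lid clear.

```bash
python3 -m pendant '[[1,-0.01,0.06,0,0,0,0],[1,-0.025,0.2,0,0,0,0],[1,-0.045,0.38,0,0,0,0],[1,-0.065,0.55,0,0,0,0],[1,-0.085,0.72,0,0,0,0],[1,-0.1,0.87,0,0,0,0],[1,-0.112,0.96,0,0,0,0],[1,-0.116,0.988,0,0,0,0]]';python3 -m pendant '[[1,0,0,0.02,0,0,0],[1,0,0,0.06,0,0,0],[1,0,0,0.1,0,0,0],[1,0,0,0.13,0,0,0],[1,0,0,0.15,0,0,0],[1,0,0,0.15,0,0,0],[1,0,0,0.15,0,0,0],[1,0,0,0.15,0,0,0]]'
python3 - <<'E'
from h import *
for n in('top','side'):
  c=optics.camera(n);cv2.imwrite('pics/h_%s.png'%n,c['pixels'][:,:,::-1])
print({k:np.round(v,4) for k,v in r.read_state().items()})
c=optics.camera('side')['pixels'][200:300,220:360]
cv2.imwrite('pics/h_crop.png',cv2.resize(c,None,fx=5,fy=5,interpolation=cv2.INTER_CUBIC)[:,:,::-1])
E
```

```text
time: 6.9
ee_pos: [0.5691, 0.2105, 0.1129]
eef_rot: [0.034, 0.999, 0.0, -0.001]
ft_force: [-0.1, -1.0, -3.4]
width: 0.0139
grip_force: 45.0
time: 7.9
ee_pos: [0.5702, 0.2073, 0.0693]
eef_rot: [0.036, 0.999, 0.0, 0.0]
ft_force: [-0.7, 0.8, -3.4]
width: 0.0137
grip_force: 45.0
{'time': np.float64(8.0), 'joint_positions': array([-0.8275,  0.4727,  0.5101,  1.7161, -0.264 ,  1.021 ,  1.2733]), 'joint_vel': array([ 0.0005,  0.0014,  0.0004,  0.0013,  0.0009, -0.0003,  0.0001]), 'joint_torque': array([ 1.24000e-02, -6.09526e+01,  1.02536e+01, -3.41649e+01,
        2.80000e-02,  7.83000e-02, -2.00000e-04]), 'ee_pos': array([0.57  , 0.2074, 0.0691]), 'eef_rot': array([3.620e-02, 9.993e-01, 2.000e-04, 2.000e-04]), 'ft_force': array([ 0.1949, -0.1548, -3.1661]), 'torque': array([-0.0174, -0.0362,  0.0402]), 'grip_force': np.float64(44.9978), 'width': np.float64(0.0136)}
```

View pics/h_crop.png

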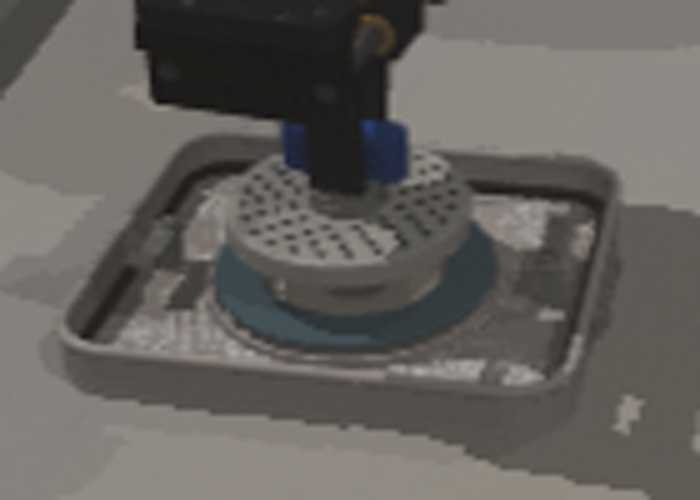

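The crop shows the plate level above the ring, grip at (345,150), centred over the ring.

```bash
python3 -m pendant '[[1,0,0,0.01,0,0,0],[1,0,0,0.02,0,0,0],[1,0,0,0.03,0,0,0],[1,0,0,0.034,0,0,0],[1,0,0,0.038,0,0,0],[1,0,0,0.04,0,0,0],[1,0,0,0.04,0,0,0]]';python3 -m pendant '[[1,0,0,0.0033,0,0,0],[1,0,0,0.0066,0,0,0],[1,0,0,0.0066,0,0,0],[1,0,0,0.0066,0,0,0]]'
```

```text
time: 8.93
ee_pos: [0.5699, 0.2072, 0.0569]
eef_rot: [0.036, 0.999, 0.0, 0.0]
ft_force: [0.0, -0.6, -3.0]
width: 0.0135
grip_force: 45.0
time: 9.43
ee_pos: [0.5699, 0.2072, 0.0549]
eef_rot: [0.036, 0.999, 0.0, 0.0]
ft_force: [-0.6, 0.2, -4.0]
width: 0.0136
grip_force: 45.0
```

```bash
python3 -m pendant '[[1,0,0,0.0033,0,0,0],[1,0,0,0.0066,0,0,0],[1,0,0,0.0066,0,0,0],[1,0,0,0.0066,0,0,0]]';python3 -m pendant '[[1,0,0,0.0033,0,0,0],[1,0,0,0.005,0,0,0],[1,0,0,0.005,0,0,0],[1,0,0,0.005,0,0,0]]'
```

```text
time: 9.93
ee_pos: [0.5698, 0.2073, 0.0528]
eef_rot: [0.036, 0.999, 0.0, -0.0]
ft_force: [-0.7, 0.5, -3.7]
width: 0.0136
grip_force: 45.0
time: 10.42
ee_pos: [0.5698, 0.2073, 0.0513]
eef_rot: [0.036, 0.999, 0.0, -0.0]
ft_force: [-1.9, 0.0, -4.3]
width: 0.0133
grip_force: 45.0
```

```bash
python3 -m pendant '[[1,0,0,0.0033,0,0,0],[1,0,0,0.0066,0,0,0],[1,0,0,0.0066,0,0,0],[1,0,0,0.0066,0,0,0],[1,0,0,0.0066,0,0,0]]';python3 -m pendant '[[1,0,0,0.0033,0,0,0],[1,0,0,0.0066,0,0,0],[1,0,0,0.0066,0,0,0],[1,0,0,0.0066,0,0,0]]'
```

```text
time: 11.05
ee_pos: [0.5698, 0.2074, 0.0494]
eef_rot: [0.036, 0.999, 0.0, -0.0]
ft_force: [-2.9, 1.3, -1.2]
width: 0.0139
grip_force: 45.0
time: 11.55
ee_pos: [0.5699, 0.2074, 0.0476]
eef_rot: [0.036, 0.999, 0.0, -0.0]
ft_force: [-5.2, 1.8, 4.8]
width: 0.0137
grip_force: 45.0
```

The spring is engaging. There's a side load from the pin, so I'll ease about 0.7 mm toward −x while pressing.

```bash
python3 -m pendant '[[1,0.0025,0.0007,0,0,0,0],[1,0.0025,0.0007,0.003,0,0,0],[1,0.0025,0.0007,0.005,0,0,0],[1,0.0025,0.0007,0.005,0,0,0],[1,0.0025,0.0007,0.005,0,0,0]]'
```

```text
time: 12.18
ee_pos: [0.5698, 0.2074, 0.0466]
eef_rot: [0.036, 0.999, 0.0, 0.001]
ft_force: [-3.1, 1.1, 8.1]
width: 0.0138
grip_force: 45.0
```

```bash
python3 -m pendant '[[1,0.003,0.001,0,0,0,0],[1,0.003,0.001,0.002,0,0,0],[1,0.003,0.001,0.004,0,0,0],[1,0.003,0.001,0.004,0,0,0],[1,0.003,0.001,0.004,0,0,0],[1,0.003,0.001,0.004,0,0,0]]'
python3 - <<'E'
from h import *
f=[]
for i in range(4):
  c=optics.camera('side'); f.append(r.read_state()["ft_force"])
print(np.round(f,1),r.read_state()["ee_pos"])
cv2.imwrite('pics/p_crop.png',cv2.resize(c['pixels'][200:300,220:360],None,fx=5,fy=5,interpolation=cv2.INTER_CUBIC)[:,:,::-1])
E
```

```text
time: 12.92
ee_pos: [0.5698, 0.2074, 0.0458]
eef_rot: [0.037, 0.999, 0.0, 0.001]
ft_force: [0.1, -0.2, 8.3]
width: 0.0134
grip_force: 45.0
[[-1.6 -0.6  8.9]
 [-0.5 -0.6  8. ]
 [-1.  -0.5  8.5]
 [-1.1 -0.7  9.1]] [0.56975749 0.20740701 0.04579405]
```

View pics/p_crop.png

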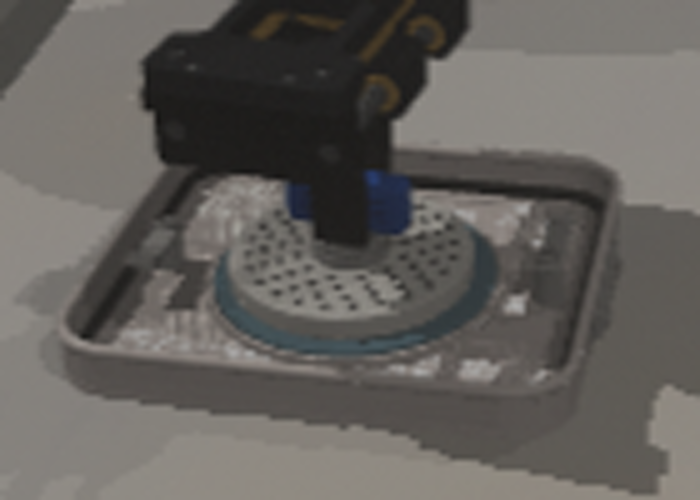

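The plate sits level on the ring, at roughly 4 mm of seal travel. I'll press slightly more for margin.

```bash
python3 -m pendant '[[1,0,0,0.0015,0,0,0],[1,0,0,0.003,0,0,0],[1,0,0,0.003,0,0,0],[1,0,0,0.003,0,0,0],[1,0,0,0.003,0,0,0],[1,0,0,0.003,0,0,0]]'
```

```text
time: 13.88
ee_pos: [0.5698, 0.2074, 0.0451]
eef_rot: [0.037, 0.999, 0.0, 0.001]
ft_force: [-2.5, -0.9, 10.3]
width: 0.0137
grip_force: 45.0
```

```bash
python3 -c "
from bench import r
print(r.close_job())"
```

```text
the job is handed in; nothing more can be done
None
```

The plate is on the locating pin, still gripped at 45 N and pressed down about 4.7 mm of the seal's 5 mm (estimated from tool height), with about 13 N on the ring; I handed the job in at about 14 s of the 56 s, and no verdict was returned.

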